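Seat the stud, then rock the tilt gauge on its crown to the mark

TASK

Set the round terracotta stud fully down into the round well of its plaster die and let go of it. Then take the tilt gauge by its wooden handle, rest the middle of its foot on the stud's uneven crown and rock it there until the red swinging pointer settles on the blue mark. Finish while still holding the gauge so, gently pressed on the crown and with the pointer still on the mark, for the cutting line to be scribed; leave everything else where it stands.

Things in the scene. Friction and masses are not known exactly. Their poses are not given: they have to be found in the camera images.
- stud: loose terracotta stud, standing upright: a disc 60 mm in diameter, 14 mm thick (lower edge chamfered 2 mm), with a coaxial boss 30 mm in diameter (straight sides from 14 to 42 mm above the underside: grip here) that ends in an uneven domed crown with an off-centre bump; full height 51 mm. About 0.13 kg. Origin: centre of its underside, z up along its axis.
- crown (a point): point on the stud's axis at its crown, 50 mm above its underside; the highest spot of the crown (the bump, 51 mm) lies within 8 mm of this axis.
- die_round: square white plaster block, 94 x 94 mm, 24 mm high, fixed to the table, with a round well of 64 mm diameter (mouth chamfered 3 mm) in its middle; origin at the centre of its underside. The well is 12 mm deep to a black sprung floor pad.
- well (a point): centre of the round well's floor, at the unpressed height of the floor pad: 12 mm above the table, 12 mm below the block's top. The pad stays up under the stud's weight alone; pressing the stud down sinks it up to 6 mm (about 1.5 N to start, about 9 N fully down, where it stops hard).
- die_square: square white plaster block like the other, fixed, with a 49 mm square well 12 mm deep; too small for the stud, not used here. Origin at the centre of its underside.
- gauge: loose tilt gauge, standing upright: flat aluminium foot bar 32 (x) x 110 (y) x 10 mm, a white dial plate 100 mm wide up to 90 mm height, on top a wooden handle 18 (x) x 42 (y) mm from 90 to 130 mm height. About 0.24 kg. Origin: centre of the foot's underside; z up, dial looks along +x, y along the foot. Pinch the handle along x (18 mm).
- gauge_grip (a point): middle of the gauge's handle, 110 mm straight above the gauge's origin.
- pointer (a joint): angle of the red pointer in the gauge (rad): a free pendulum 50 mm long on an axis along the gauge's x, 82 mm above the foot's underside; it hangs plumb and settles within 1 s. 0 = towards the middle of the foot, positive = tip towards the gauge's +y (right, facing the dial). With the gauge turned by -a about its own x from upright it settles at +a.
- mark (a joint): angle of the blue mark tab on the dial (rad), about the same axis and in the same sense as the pointer; 58 mm from the axis, 7 mm wide. A stiff setting that stays where it is; between 0.18 and 0.42. The gauge has to be leant by this angle.
- pointer_tip (a point): tip of the red pointer, 50 mm from its axis.
- mark_tab (a point): middle of the blue mark tab, 58 mm from the pointer's axis.
- tile: small blue glazed square tile, 44 x 44 x 9 mm, lying flat; origin at the centre of its underside. Bystander.
- bowl: white bisque bowl, rim diameter 84 mm, 42 mm high; origin under its centre. Bystander.
- stone: round red palm stone, 68 mm across, 20 mm high; origin under its centre. Bystander.
- block: green sanding block, 45 x 75 x 32 mm; origin under its centre. Bystander.
- jar: closed glaze jar with a white cap, diameter 60 mm, 85 mm high; origin under its centre. Bystander.
- cup: white bisque cup, rim diameter 72 mm, 85 mm high; origin under its centre. Bystander.

How it is judged (in metres and radians):
On the way, in this order (a step that is already met when the one before it is completed fails the run):
1. the stud sits fully down in the round well, let go (horizontal distance between stud and well below 0.004 m and z of stud in the frame of well below 0.0025 m and angle between stud's own z axis and vertical below 0.1 rad and contact force between the fingers and stud below 0.1 N), for 0.3 s.
2. the gauge, held in the fingers, rests with its foot on the stud (contact force between gauge and stud above 0.5 N and contact force between the fingers and gauge above 1 N), for 0.1 s.
At the end, for the whole second after the job is handed in: Stud upright in the round well (within 4 mm of centre, at most 2.5 mm above the floor); gauge in the fingers, the middle 60 mm of its foot pressing on the crown with 0.5 to 30 N and touching no die; pointer at rest within 0.07 rad of the mark (all of step 1 and angle between the z axis of pointer_tip and the z axis of mark_tab, either way round below 0.07 rad and velocity of joint pointer between -0.25 and 0.25 rad/s and contact force between gauge and stud between 0.5 and 30 N and contact force between the fingers and gauge above 2 N and contact force between gauge and die_round below 0.2 N and contact force between gauge and die_square below 0.2 N and y of crown in the frame of gauge between -0.03 and 0.03 m and z of crown in the frame of gauge between -0.02 and 0.002 m); the arm keeps its last pose, push and grip.
It fails at once if the gauge is pressed on the stud with more than 45 N (contact force between gauge and stud above 45 N).
It fails at once if the gauge falls over (leans more than 57 degrees) (angle between gauge's own z axis and vertical above 1 rad).
It fails at once if another thing is shifted by more than 30 mm (distance of any of tile, bowl, stone, block, jar, cup from where it was at the start of the episode above 0.03 m).
It also fails if it takes over 58 s, if anything falls off the work surface, if the arm or the gripper's body presses on something with over 40 N, if the wrist force passes 120 N, or if a joint passes its speed limit or range.

ROBOT

A 6-joint arm with a two-finger parallel gripper is mounted at the origin on the work surface. World frame = base frame: x ahead of the robot, y to its left, z up, the work surface at z = 0. Lengths are in mm, angles in rad, forces in N, time in s.
With the tool pointing down it reaches from about 425 to 1125 mm from the base axis. Payload 14.9 kg.
Tool frame: the origin (TCP) lies at the very end of the fingers, on their centre line; the grasp point (between the pads) lies 19 mm behind it; z points along the fingers, y is the line along which they close (so a half turn about z gives the same grasp; the last joint's range is limited). The gripper opens to 91 mm and grips with 3 to 60 N. Pads are 32 mm wide; open, the fingers measure 118 mm over their backs; the gripper's body (76 mm by 178 mm) begins 60 mm behind the grasp point.
Start: joints at [1.171, 0.379, 1.734, -0, 1.028, -0.033], TCP at [251.049, 653.446, 213.932] pointing down, gripper open.
Joint ranges: [-2.77, 2.77], [-0.74, 2.19], [0, 2.66], [-1.06, 4.2], [0.31, 2.87], [-3.08, 3.08]. Speed limits (rad/s): [1.89, 1.89, 2.39, 3.14, 3.14, 3.14].

INTERFACE

Orientations are given as a unit quaternion [w, x, y, z].
In Python, from station import bot, sensors, get_image, camera_params gives the robot as it stands (bot), with the cameras as plain functions and the readings (sensors).
- The arm moves only by the shell command python3 shift.py 'ROWS'. ROWS is 1 to 5 rows, parted by a bar, with the numbers parted by spaces; each row has 5 numbers: the finger opening in mm, then dx, dy, dz in mm, then a turn about the tool's z in rad; each row shifts and turns the commanded pose from where the row before left it, along the tool's axes as they then stand; what a row does not reach is not made up. A row lasts 1/12 s, in which the tool goes at most 41.7 mm and 0.125 rad, less where a joint would pass 70% of its speed; a pose out of reach is approached as far as the arm can. The fingers move at their own pace and stop on an object; the grip force is fixed at half the most. Time passes only in rows, so rows that do not move let the fingers close. It prints the time, the measured TCP pose, the force, the opening and the grip force at its end. Input that does not fit is refused with a message, and nothing moves.
- sensors.state(): the state, without advancing time (a new reading comes with each control period).
- get_image(name): name is "side" or "top"; returns the picture (400x640x3 uint8, red, green, blue); there is no depth.
- camera_params(name): a dict with "camera_matrix" (3x3 intrinsics, pixels), "eye" and "attitude" of the camera in the world. Camera axes: x right, y up, looking along -z (the intrinsics and any distortion apply to the point x, -y, -z); pixel columns grow to the right and rows downward; lengths in mm; the calibration is good to about 2 mm. A picture is of the moment at which its call begins. camera_params takes no time and is no camera call.
- bot.finish_job(): hands the job in; it is judged then, once.
The state is a dict: "t": time; "q": joint angles; "joint_vel": joint speeds; "joint_efforts": joint torques, N m; "tcp_pos": TCP position; "tool_rot": TCP orientation; "force": force on the tool from outside, world axes, zero at the start; "wrist_torque": the same for the moment, N m; "grip_width": finger opening in mm; "grasp_force": force on a finger pad.
Only numpy, scipy, OpenCV 4.12 (cv2) and the standard library are available. Lean on these libraries where they do the work, as an engineer would, in place of code of your own. Each camera call takes 0.05 s, during which the arm holds its last target. There are 200 camera calls.

## Working session

There is one attempt and no reset: what is moved stays moved. The work goes in short steps, Python scripts to look and compute and a shell command to move; the robot and the scene stay as the last step left them, time stands still between calls to the robot, and variables do not carry over. Pictures are saved under pics/ and viewed, at most 10 in all, crops included, and the job is handed in when it is done.

```bash
ls; mkdir -p pics
python3 - <<'E'
from station import bot, sensors, get_image, camera_params
import cv2
for n in("side","top"):
    cv2.imwrite(f"pics/{n}0.png",get_image(n)[:,:,::-1]); print(n,camera_params(n))
print(sensors.state())
E
```

```text
pics
shift.py
station.py
side {'camera_matrix': array([[473.95678467,   0.        , 321.18647911],
       [  0.        , 473.95678467, 199.08747929],
       [  0.        ,   0.        ,   1.        ]]), 'eye': array([ 197.64074747, -930.51617861,  784.24042912]), 'attitude': array([ 0.8610253 ,  0.46432067, -0.0895085 , -0.18716297])}
top {'camera_matrix': array([[433.74961253,   0.        , 319.60607951],
       [  0.        , 433.74961253, 200.87919445],
       [  0.        ,   0.        ,   1.        ]]), 'eye': array([ 442.24094479,  -10.31631231, 1532.37224772]), 'attitude': array([ 0.71292456,  0.03753056, -0.03337465, -0.6994399 ])}
{'t': 0.1, 'q': array([ 1.17069504e+00,  3.79334208e-01,  1.73469582e+00, -1.01190588e-05,
        1.02850592e+00, -3.33079104e-02]), 'joint_vel': array([-2.03623196e-04,  5.51348252e-05, -5.92308539e-04,  7.64453384e-04,
        8.13075448e-04,  3.23571471e-04]), 'joint_efforts': array([ 1.70769697e-03, -7.65032244e+01, -4.35299098e+01,  6.52439101e-02,
        3.98628472e-02, -3.71987198e-05]), 'tcp_pos': array([250.91710657, 653.1197281 , 213.38232898]), 'tool_rot': array([-9.71780639e-05,  1.82367756e-01,  9.83230278e-01, -4.61543445e-04]), 'force': array([-0.61536114,  0.52705395,  0.1230651 ]), 'wrist_torque': array([-0.00445079, -0.03152761,  0.09031835]), 'grasp_force': 0.0, 'grip_width': 91.0308321097556}
```

View pics/top0.png

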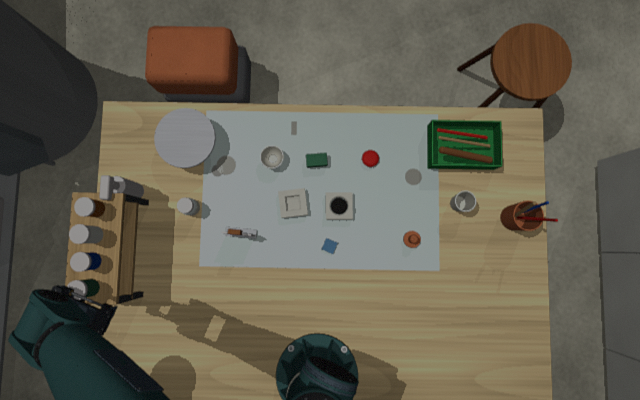

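View pics/side0.png

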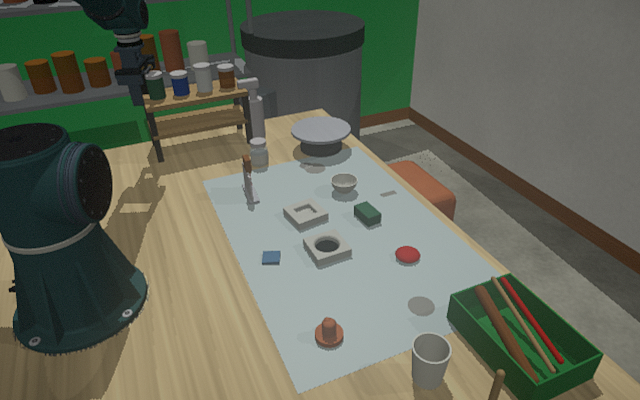

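```bash
cat > h.py <<'E'
import numpy as np, cv2
from scipy.spatial.transform import Rotation as R
from station import bot, sensors, get_image, camera_params
def cam(n):
    p=camera_params(n); a=np.array(p["attitude"]); M=R.from_quat(np.r_[a[1:],a[0]]).as_matrix()
    return p["camera_matrix"],p["eye"],M
def ray(n,uv,z):
    K,e,M=cam(n); d=np.linalg.solve(K,[*uv,1.]); d=M@(d*[1,-1,-1]); return e+d*(z-e[2])/d[2]
def proj(n,P):
    K,e,M=cam(n); c=(np.atleast_2d(P)-e)@M*[1,-1,-1]; q=c@K.T; return q[:,:2]/q[:,2:]
def crop(img,c,r,s): 
    w,h=r; x,y=int(c[0]-w/2),int(c[1]-h/2)
    return cv2.resize(img[y:y+h,x:x+w],None,fx=s,fy=s,interpolation=cv2.INTER_CUBIC)
def both(pts,zs=None):
    "triangulate from {cam:uv}"
    A=np.zeros((3,3));b=np.zeros(3)
    for n,uv in pts.items():
        K,e,M=cam(n); d=ray(n,uv,0)-e; d/=np.linalg.norm(d); Q=np.eye(3)-np.outer(d,d); A+=Q; b+=Q@e
    return np.linalg.solve(A,b)
E
python3 - <<'E'
from h import *
t=cv2.imread("pics/top0.png");s=cv2.imread("pics/side0.png")
m=np.vstack([np.hstack([crop(t,(412,239),(50,36),8),crop(t,(339,206),(50,36),8)]),np.hstack([crop(t,(242,233),(50,36),8),crop(s,(250,180),(50,36),8) ])])
cv2.imwrite("pics/m1.png",m)
m=np.hstack([crop(s,(328,333),(40,40),10),crop(s,(250,180),(32,60),10)[:400] if 0 else cv2.resize(crop(s,(250,180),(40,60),6),(400,600))[:400]])
m=np.hstack([crop(s,(328,330),(40,56),10),crop(s,(250,180),(40,56),10)])
cv2.imwrite("pics/m2.png",m)
E
```

```text
(no output)
```

View pics/m1.png

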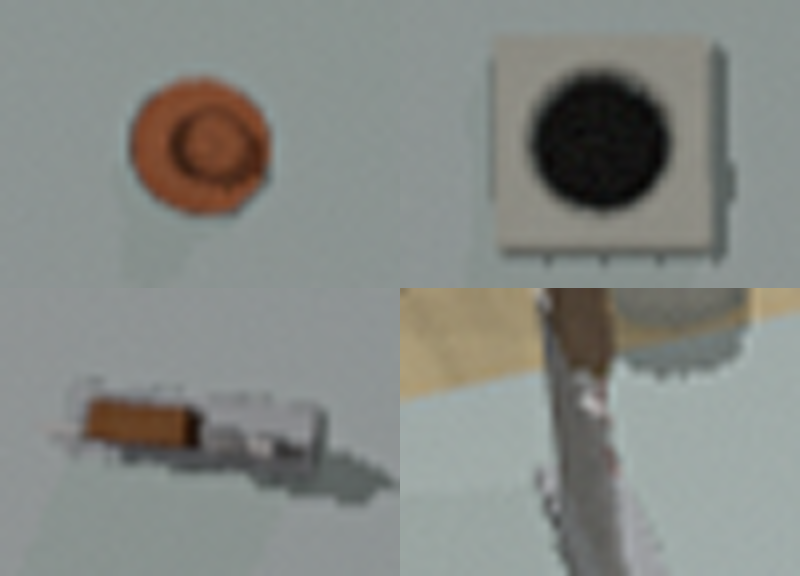

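View pics/m2.png

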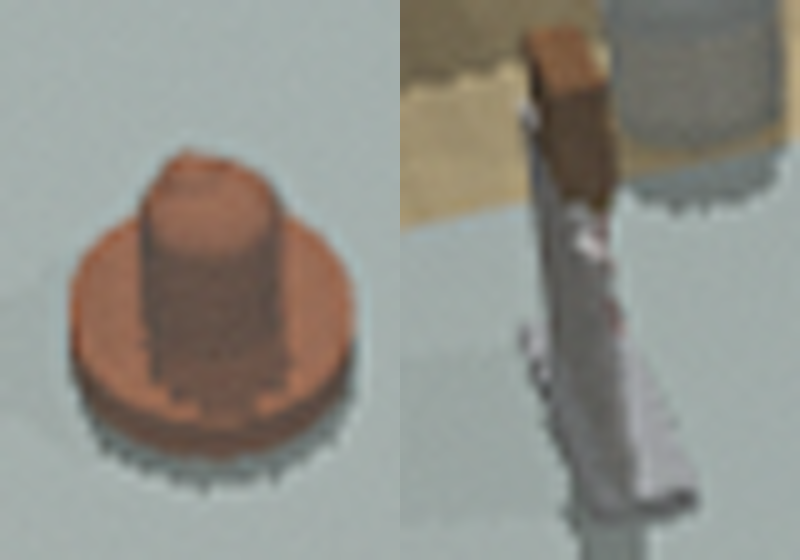

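Top view: stud at about (412,239), round die (339,206), gauge handle at (236,232) with its dial looking away (+x). The side view confirms that, since only a sliver of red shows on the gauge's far side. Next I fit poses from the silhouettes.

```bash
cat >> h.py <<'E'
from scipy.optimize import least_squares
def fillmask(n,groups,c,r,s=8):
    "soft mask (crop, supersampled) of union of hulls of 3D point groups"
    w,h=r; x,y=int(c[0]-w/2),int(c[1]-h/2); m=np.zeros((h*s,w*s),np.uint8)
    for g in groups:
        p=(proj(n,g)-[x,y]+.5)*s
        cv2.fillConvexPoly(m,cv2.convexHull(np.round(p).astype(np.int32)),255)
    return cv2.resize(m,(w,h),interpolation=cv2.INTER_AREA)/255.
def circ(r,z,k=48):
    a=np.linspace(0,2*np.pi,k,endpoint=False); return np.c_[r*np.cos(a),r*np.sin(a),0*a+z]
def box(x,y,z0,z1): return np.array([[i*x/2,j*y/2,z] for i in(-1,1) for j in(-1,1) for z in(z0,z1)])
STUD=[np.vstack([circ(28,0),circ(30,2),circ(30,14)]),np.vstack([circ(15,14),circ(15,42),circ(7,50)])]
def cents(m): 
    yy,xx=np.mgrid[:m.shape[0],:m.shape[1]]; return np.array([(m*xx).sum(),(m*yy).sum()])/m.sum()
E
python3 - <<'E'
from h import *
I={n:cv2.imread(f"pics/{n}0.png").astype(float) for n in("top","side")}
def sub(n,c,r):
    w,h=r; x,y=int(c[0]-w/2),int(c[1]-h/2); return I[n][y:y+h,x:x+w]
def soft(v,lo,hi): return np.clip((v-lo)/(hi-lo),0,1)
# stud: R-B
V={"top":((412,239),(30,30)),"side":((328,330),(44,60))}
for n,(c,r) in V.items():
    a=sub(n,c,r); d=a[:,:,2]-a[:,:,0]; print(n,"stud R-B",np.percentile(d,[5,50,98]))
obs={n:soft(sub(n,*V[n])[:,:,2]-sub(n,*V[n])[:,:,0],0,25) for n in V}
for use in(["top"],["side"],["top","side"]):
    f=lambda p:np.concatenate([cents(fillmask(n,[g+[p[0],p[1],0] for g in STUD],*V[n]))-cents(obs[n]) for n in use])
    x0=ray("top",(412,239),10)[:2]; s=least_squares(f,x0,diff_step=.005); print("stud",use,s.x,s.fun)
# die well
for n,c,r in(("top",(339,206),(26,26)),("side",(327,246),(40,26))):
    g=sub(n,c,r).mean(2); m=soft(-g,-75,-35)
    u=cents(m)+[int(c[0]-r[0]/2),int(c[1]-r[1]/2)]; print("well",n,u,m.sum(),np.percentile(g,[2,50,98]),ray(n,u,18))
for n,c in(("top",(339,206)),("side",(327,246))):
    g=I[n]; w=((g.min(2)>(120 if 0 else 0)))
# gauge handle
V={"top":((237,232),(22,16)),"side":((248,165),(18,30))}
for n in V:
    a=sub(n,*V[n]); d=a[:,:,2]-a[:,:,0]; m=(d>18).astype(np.uint8)
    c,r=V[n]; o=[int(c[0]-r[0]/2),int(c[1]-r[1]/2)]
    print("handle",n,m.sum(),cents(m)+o, cv2.minAreaRect(np.argwhere(m)[:,::-1].astype(np.float32)))
    print("\n".join("".join("#" if q else "." for q in row) for row in m))
E
```

```text
top stud R-B [-8. -6. 81.]
side stud R-B [-10.  -8.  69.]
stud ['top'] [ 468.58170791 -323.8586316 ] [-8.27166065e-05 -1.21471130e-03]
stud ['side'] [ 467.18144295 -323.13737032] [ 1.41168569e-05 -1.46048075e-03]
stud ['top', 'side'] [ 467.53112289 -323.32406666] [-0.14585783  0.29292031  0.18886227  0.00555458]
well top [338.5864764  205.42476087] 214.31666666666666 [ 13.16666667 127.16666667 139.66666667] [579.82552638 -66.74442242  18.        ]
well side [326.54683106 245.9645252 ] 38.525000000000006 [ 63.         138.66666667 170.        ] [577.04758777 -71.71710591  18.        ]
handle top 69 [233.97101449 231.53623188] ((8.0, 7.5), (5.0, 12.0), 90.0)
......................
......................
......................
......................
......................
..########............
..#############.......
..#############.......
..#############.......
..#############.......
......#########.......
......................
......................
......................
......................
......................
handle side 267 [245.19850187 160.95131086] ((8.5, 11.0), (22.0, 17.0), 90.0)
###########.......
###########.......
###########.......
###########.......
###########.......
###########.......
############......
############......
############......
############......
####.#######......
############......
###.#########.....
###..########.....
###..########.....
####.#########....
####.###########..
####.#############
####..############
####..#########...
####...#####......
####...#####......
##........##......
..................
..................
..................
..................
..................
..................
..................
```

```bash
cat > to.py <<'E'
import sys
from h import *
s=sensors.state(); q=s["tool_rot"]; M=R.from_quat(np.r_[q[1:],q[0]]).as_matrix()
t=np.array(list(map(float,sys.argv[1:4])))
yaw=np.degrees(np.arctan2(M[1,1],M[0,1]))
print("at",s["tcp_pos"].round(1),"tooly yaw",yaw.round(2),"tool delta",(M.T@(t-s["tcp_pos"])).round(1),"q6",s["q"][5].round(2),"t",round(s["t"],2),"F",s["force"].round(1),"grip",round(s["grip_width"],1),round(s["grasp_force"],1))
E
for i in 1 2; do :; done
python3 shift.py '91 -27 -27 0 0 | 91 -27 -27 0 0 | 91 -27 -27 0 0 | 91 -27 -27 0 0 | 91 -27 -27 0 0'
python3 shift.py '91 -27 -27 0 0 | 91 -27 -27 0 0 | 91 -27 -27 0 0 | 91 -27 -27 0 0 | 91 -27 -27 0 0'
python3 shift.py '91 -27 -27 0 0 | 91 -27 -27 0 0 | 91 -27 -27 0 0 | 91 -27 -27 0 0 | 91 -27 -27 0 0'
python3 to.py 467.7 -323.4 120
```

```text
t: 0.52
tcp_pos: [328.8, 477.2, 213.6]
tool_rot: [-0.0, 0.182, 0.983, -0.0]
force: [1.1, 0.0, -0.1]
grip_width: 90.9
grasp_force: 0.0
t: 0.93
tcp_pos: [406.4, 302.8, 213.9]
tool_rot: [-0.0, 0.182, 0.983, -0.0]
force: [0.3, 1.1, 0.5]
grip_width: 91.3
grasp_force: 0.0
t: 1.35
tcp_pos: [484.1, 128.3, 213.9]
tool_rot: [0.0, 0.182, 0.983, 0.0]
force: [1.0, 0.9, 0.1]
grip_width: 91.0
grasp_force: 0.0
at [484.1 128.3 213.9] tooly yaw 68.99 tool delta [-146.6 -427.5   93.9] q6 -0.99 t 1.35 F [1.  0.9 0.1] grip 91.0 0.0
```

```bash
python3 shift.py '91 -12 -36 0 0 | 91 -12 -36 0 0 | 91 -12 -36 0 0 | 91 -12 -36 0 0 | 91 -12 -36 0 0' >/dev/null
python3 shift.py '91 -12 -36 0 0 | 91 -12 -36 0 0 | 91 -12 -36 20 0 | 91 -12 -36 20 0 | 91 -12 -36 20 0' >/dev/null
python3 shift.py '91 -13 -34 20 0 | 91 -13 -33 13 0 | 91 0 0 0 0 | 91 0 0 0 0'
python3 to.py 467.7 -323.4 17
```

```text
t: 2.52
tcp_pos: [466.3, -318.5, 121.5]
tool_rot: [-0.001, 0.184, 0.983, 0.0]
force: [1.1, 0.0, -0.5]
grip_width: 91.0
grasp_force: 0.0
at [ 466.3 -318.5  121.5] tooly yaw 68.84 tool delta [ -3.2  -4.1 104.5] q6 -1.84 t 2.52 F [ 1.1  0.  -0.5] grip 91.0 0.0
```

```bash
python3 shift.py '91 -3 -4 25 0 | 91 0 0 25 0 | 91 0 0 25 0 | 91 0 0 22 0 | 91 0 0 5 0'
python3 to.py 467.7 -323.4 18
```

```text
t: 2.93
tcp_pos: [467.2, -320.3, 18.2]
tool_rot: [-0.002, 0.182, 0.983, 0.001]
force: [-1.1, 0.3, -0.9]
grip_width: 91.1
grasp_force: 0.0
at [ 467.2 -320.3   18.2] tooly yaw 69.04 tool delta [-1.5 -2.8  0.2] q6 -1.85 t 2.93 F [-1.1  0.3 -0.9] grip 91.1 0.0
```

```bash
python3 shift.py '91 -1.5 -3 0 0 | 28 0 0 0 0 | 28 0 0 0 0 | 28 0 0 0 0 | 28 0 0 0 0' >/dev/null
python3 shift.py '28 0 0 0 0 | 28 0 0 0 0 | 28 0 0 0 0 | 28 0 0 0 0 | 28 0 0 0 0'
python3 to.py 467.7 -323.4 18
```

```text
t: 3.77
tcp_pos: [468.8, -325.7, 20.7]
tool_rot: [-0.0, 0.182, 0.983, 0.0]
force: [0.7, 0.6, 0.5]
grip_width: 34.1
grasp_force: 0.3
at [ 468.8 -325.7   20.7] tooly yaw 68.98 tool delta [1.9 1.7 2.7] q6 -1.85 t 3.77 F [0.7 0.6 0.5] grip 34.1 0.3
```

```bash
python3 shift.py '20 0 0 0 0 | 20 0 0 0 0 | 20 0 0 0 0 | 20 0 0 0 0'
python3 to.py 467.7 -323.4 18; python3 to.py 579.8 -67 110
```

```text
t: 4.1
tcp_pos: [468.8, -325.6, 20.6]
tool_rot: [-0.0, 0.182, 0.983, 0.0]
force: [-0.2, 0.8, 1.2]
grip_width: 29.0
grasp_force: 30.0
at [ 468.8 -325.6   20.6] tooly yaw 68.99 tool delta [1.8 1.7 2.6] q6 -1.85 t 4.1 F [-0.2  0.8  1.2] grip 29.0 30.0
at [ 468.8 -325.6   20.6] tooly yaw 68.99 tool delta [-10.9 281.2 -89.4] q6 -1.85 t 4.1 F [-0.2  0.8  1.2] grip 29.0 30.0
```

```bash
python3 shift.py '20 0 0 -25 0 | 20 0 0 -30 0 | 20 0 35 0 0 | 20 -3 35 0 0 | 20 -3 35 0 0' >/dev/null
python3 shift.py '20 -3 35 0 0 | 20 -2 35 0 0 | 20 0 35 0 0 | 20 0 35 0 0 | 20 0 33 0 0' >/dev/null
python3 shift.py '20 0 3 0 0 | 20 0 0 0 0 | 20 0 0 0 0 | 20 0 0 0 0'
python3 - <<'E'
from h import *
I={n:get_image(n)[:,:,::-1].copy() for n in("top","side")}
for n in I: cv2.imwrite(f"pics/{n}1.png",I[n])
P=[579.8,-67,40]
cv2.imwrite("pics/m3.png",np.hstack([crop(I[n],proj(n,P)[0],(66,90),6) for n in I]))
E
python3 to.py 579.8 -67 75
```

```text
t: 5.27
tcp_pos: [579.4, -68.2, 75.5]
tool_rot: [-0.0, 0.183, 0.983, -0.0]
force: [0.4, -0.3, -0.8]
grip_width: 29.3
grasp_force: 30.0
at [579.5 -68.4  75.6] tooly yaw 68.91 tool delta [0.2 1.4 0.6] q6 -1.36 t 5.37 F [ 0.  -0.3 -0.5] grip 29.3 30.0
```

View pics/m3.png

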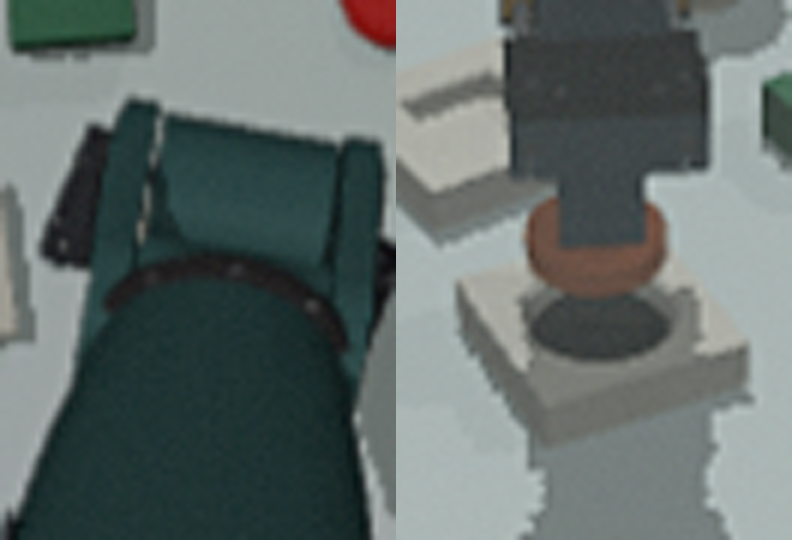

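Run:
```python
from h import *
n="side"; o=proj(n,[579.8,-67,40])[0]; o=np.array([int(o[0]-33),int(o[1]-45)])
bb=lambda P:((proj(n,P)-o+.5)*6)
for nm,P in(("disc",STUD[0]+[579.5,-68.4,55]),("floor",circ(32,12)+[579.8,-67,0]),("mouth32",circ(32,21)+[579.8,-67,0]),("mouth35",circ(35,24)+[579.8,-67,0])):
    b=bb(P); print(nm,b.min(0).round(),b.max(0).round())
print("side well fit")
img=cv2.imread("pics/side0.png").astype(float); c=proj(n,[579.8,-67,18])[0].astype(int); x0,y0=c[0]-30,c[1]-25
G=img[y0:y0+50,x0:x0+60].mean(2)
print((c, np.round(G[24,::2])))
```

```text
disc [132. 182.] [277. 294.]
floor [131. 283.] [281. 378.]
mouth32 [130. 267.] [281. 362.]
mouth35 [123. 257.] [288. 361.]
side well fit
(array([326, 244]), array([169., 167., 169., 157.,  90., 138., 166., 164., 163., 130.,  98.,
        69.,  68.,  67.,  69.,  70.,  72.,  67.,  70.,  67.,  77.,  99.,
       148., 163., 162., 164., 168., 170., 169., 169.]))
```

```bash
python3 shift.py '20 0 1.7 15 0 | 20 0 0 10 0 | 20 0 0 8 0 | 20 0 0 4 0 | 20 0 0 0 0' 
python3 shift.py '20 0 0 4 0 | 20 0 0 2 0 | 20 0 0 0 0 | 20 0 0 0 0' 
python3 to.py 579.8 -67 32.6
```

```text
t: 5.78
tcp_pos: [579.7, -66.0, 37.6]
tool_rot: [-0.001, 0.183, 0.983, -0.0]
force: [-0.7, -0.1, -1.7]
grip_width: 29.2
grasp_force: 30.0
t: 6.12
tcp_pos: [580.7, -65.8, 32.9]
tool_rot: [0.0, 0.182, 0.983, -0.0]
force: [-0.5, 0.4, -1.6]
grip_width: 29.3
grasp_force: 30.0
at [580.7 -65.8  32.9] tooly yaw 68.99 tool delta [ 0.4 -1.5  0.3] q6 -1.36 t 6.12 F [-0.5  0.4 -1.6] grip 29.3 30.0
```

```bash
python3 shift.py '20 0 0 2 0 | 20 0 0 1 0 | 20 0 0 0 0 | 20 0 0 0 0'; python3 to.py 579.8 -67 32.6
python3 - <<'E'
from h import *
I=get_image("side")[:,:,::-1].copy(); cv2.imwrite("pics/m4.png",crop(I,proj("side",[579.8,-67,30])[0],(60,60),8))
E
```

```text
t: 6.45
tcp_pos: [580.8, -65.8, 29.9]
tool_rot: [0.0, 0.182, 0.983, 0.0]
force: [0.3, -1.1, 5.2]
grip_width: 29.1
grasp_force: 30.0
at [580.8 -65.8  29.9] tooly yaw 68.98 tool delta [ 0.5 -1.5 -2.7] q6 -1.36 t 6.45 F [ 0.3 -1.1  5.2] grip 29.1 30.0
```

View pics/m4.png

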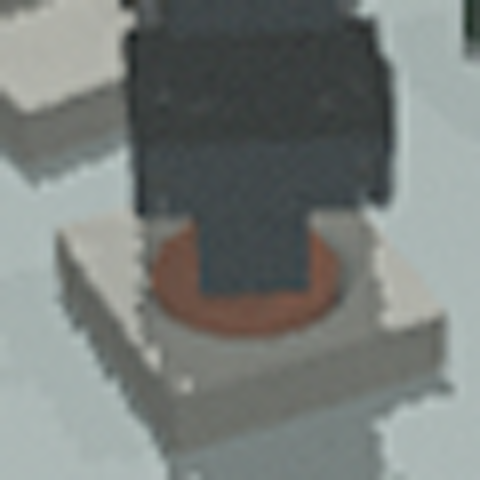

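```bash
python3 shift.py '91 0 0 0 0 | 91 0 0 0 0 | 91 0 0 0 0 | 91 0 0 0 0 | 91 0 0 0 0'>/dev/null
python3 shift.py '91 0 0 -30 0 | 91 0 0 -35 0 | 91 0 0 -35 0 | 91 0 0 -35 0 | 91 0 0 -30 0'
python3 - <<'E'
from h import *
n="top"; a=cv2.imread("pics/top0.png").astype(float); c,r=(237,232),(26,18)
x,y=int(c[0]-r[0]/2),int(c[1]-r[1]/2); b=a[y:y+r[1],x:x+r[0]]; o=np.clip((b[:,:,2]-b[:,:,0]-2)/40,0,1)
print(np.round(b[:,:,2]-b[:,:,0]).astype(int))
def f(p):
    B=box(18,42,92,130); Rz=R.from_euler("z",p[2]).as_matrix(); return (fillmask(n,[B@Rz.T+[p[0],p[1],0]],c,r,16)-o)
best=None
x0=ray("top",cents(o)+[x,y],125)
g=lambda p:(f(p)**2).sum()
from scipy.optimize import minimize
for yw in np.radians([-25,-15,-5,5,15]):
    s=minimize(g,[x0[0],x0[1],yw],method="Nelder-Mead",options=dict(initial_simplex=np.array([x0[0],x0[1],yw])+np.array([[0,0,0],[4,0,0],[0,4,0],[0,0,.15]])))
    print(s.x.round(2),np.degrees(s.x[2]).round(1),round(s.fun,2))
E
```

```text
t: 7.33
tcp_pos: [580.6, -65.8, 197.0]
tool_rot: [0.0, 0.182, 0.983, 0.0]
force: [0.5, 1.0, 0.2]
grip_width: 90.4
grasp_force: 0.0
[[-6 -5 -6 -6 -6 -5 -6 -5 -5 -6 -6 -5 -7 -5 -5 -5 -6 -6 -5 -5 -6 -6 -6 -6
  -5 -5]
 [-4 -5 -5 -6 -5 -5 -5 -5 -5 -5 -6 -5 -5 -5 -5 -6 -6 -6 -5 -7 -6 -5 -6 -6
  -6 -6]
 [-5 -6 -6 -6 -6 -6 -6 -6 -5 -5 -6 -6 -6 -6 -5 -5 -5 -5 -5 -6 -6 -6 -7 -5
  -5 -5]
 [-6 -5 -6 -4 -6 -4 -6 -5 -6 -5 -7 -7 -6 -6 -6 -5 -6 -5 -7 -5 -5 -6 -6 -5
  -4 -6]
 [-5 -5 -5 -5 -4 -5 -5 -6 -6 -5 -5 -6 -7 -6 -5 -6 -5 -6 -5 -5 -6 -5 -6 -5
  -7 -5]
 [-6 -6 -4 -3  5  9  5  2  0 -5 -6 -5 -7 -7 -6 -5 -5 -5 -4 -4 -5 -5 -5 -5
  -5 -3]
 [-5 -6 -5 -5 26 46 44 37 34 23 22 21 14 12 11 10  2 -3 -4 -4 -5 -3 -3 -3
  -4 -3]
 [-6 -5 -5  0 44 64 67 64 63 59 62 61 57 56 54 50 24  4  0 -5 -3 -4 -3 -5
  -4 -3]
 [-2 -3 -4  7 52 65 66 63 63 64 67 67 64 64 62 65 37 15  5 -5 -3 -4 -4 -5
  -3 -4]
 [ 2  3  2 18 60 68 68 65 64 64 66 66 65 63 63 62 37 14  2 -2 -2 -4 -4 -4
  -4 -2]
 [-1  1  1 14 38 46 55 60 63 61 62 64 63 62 64 60 35 16  4  0  0  1 -1 -3
  -2 -1]
 [-4 -2 -4 -2 -1 -1  9 11 23 23 24 32 34 40 44 41 24 13  4  2  5  3  3  3
   4  4]
 [-5 -3 -4 -4 -3 -4 -5 -6 -3 -4 -4 -1  0  3  4  3  0 -1 -1  0  2  4  1  1
   4  4]
 [-5 -5 -6 -6 -5 -6 -5 -5 -6 -5 -4 -5 -5 -5 -4 -4 -4 -3 -4 -3 -3 -3 -2 -1
  -1  0]
 [-5 -7 -6 -6 -6 -7 -7 -6 -6 -6 -6 -6 -6 -6 -5 -5 -4 -3 -5 -4 -4 -4 -2 -4
  -3 -4]
 [-5 -7 -7 -6 -7 -7 -6 -6 -6 -7 -6 -6 -7 -4 -6 -6 -6 -6 -6 -7 -6 -7 -6 -5
  -4 -5]
 [-5 -7 -7 -6 -6 -7 -6 -6 -8 -7 -6 -7 -6 -6 -7 -7 -7 -6 -7 -6 -6 -5 -7 -6
  -6 -4]
 [-5 -7 -6 -6 -6 -6 -6 -6 -7 -5 -6 -6 -5 -6 -7 -5 -6 -7 -7 -6 -6 -7 -6 -6
  -7 -5]]
[ 4.7890e+02  2.7594e+02 -1.0000e-01] -5.5 8.04
[ 4.7907e+02  2.7615e+02 -9.0000e-02] -5.4 8.13
[ 4.7906e+02  2.7599e+02 -9.0000e-02] -5.0 8.19
[ 4.7910e+02  2.7629e+02 -1.1000e-01] -6.1 8.28
[ 4.7915e+02  2.7857e+02 -8.0000e-02] -4.6 9.29
```

```bash
python3 to.py 479 276 150
python3 - <<'E'
from h import *
Rz=R.from_euler("z",-5.5,degrees=True).as_matrix()
print(((proj("side",box(18,42,90,130)@Rz.T+[479,276,0])-[230,152])*10).round(), ((proj("side",box(32,110,0,10)@Rz.T+[479,276,0])-[230,152])*10).round())
E
```

```text
at [580.6 -65.8 197. ] tooly yaw 68.99 tool delta [217.4 282.6  46.8] q6 -1.36 t 7.33 F [0.5 1.  0.2] grip 90.4 0.0
[[156. 203.]
 [141.  82.]
 [129. 136.]
 [114.  18.]
 [217. 192.]
 [203.  72.]
 [189. 126.]
 [175.   7.]] [[187. 525.]
 [184. 497.]
 [119. 340.]
 [116. 313.]
 [293. 504.]
 [290. 476.]
 [220. 321.]
 [216. 294.]]
```

```bash
python3 shift.py '91 24 31 0 0 | 91 24 31 0 0 | 91 24 31 0 0 | 91 24 31 0 0 | 91 24 31 0 0' >/dev/null
python3 shift.py '91 24 31 0 0 | 91 24 31 0 0 | 91 24 31 0 0 | 91 24 31 0 0 | 91 0 0 0 0.12' >/dev/null
python3 shift.py '91 0 0 0 0.12 | 91 0 0 0 0.12 | 91 0 0 0 0.12 | 91 0 0 0 0.12 | 91 0 0 0 0.12' >/dev/null
python3 shift.py '91 0 0 0 0.12 | 91 0 0 0 0.12 | 91 0 0 0 0.12 | 91 0 0 0 0.12 | 91 0 0 0 0.1' >/dev/null
python3 shift.py '91 0 0 0 0 | 91 0 0 0 0' >/dev/null
python3 to.py 479.5 274 95
```

```text
at [478.9 272.1 194.6] tooly yaw -5.31 tool delta [ 1.9  0.5 99.6] q6 0.57 t 9.17 F [ 0.2 -1.4  0.2] grip 91.1 0.0
```

```bash
python3 shift.py '91 2 0.5 30 0 | 91 0 0 30 0 | 91 0 0 25 0 | 91 0 0 13 0 | 91 0 0 0 0' >/dev/null
python3 shift.py '91 0 0 0 0 | 10 0 0 0 0 | 10 0 0 0 0 | 10 0 0 0 0 | 10 0 0 0 0' >/dev/null
python3 shift.py '10 0 0 0 0 | 10 0 0 0 0 | 10 0 0 0 0 | 10 0 0 0 0 | 10 0 0 0 0' >/dev/null
python3 shift.py '10 0 0 0 0 | 10 0 0 0 0 | 10 0 0 0 0 | 10 0 0 0 0 | 10 0 0 0 0' 
python3 to.py 479.5 274 95
```

```text
t: 10.83
tcp_pos: [479.5, 274.1, 96.6]
tool_rot: [-0.0, 0.74, 0.672, -0.0]
force: [0.3, 0.6, -2.3]
grip_width: 17.8
grasp_force: 30.0
at [479.5 274.1  96.6] tooly yaw -5.5 tool delta [-0.1 -0.   1.6] q6 0.57 t 10.83 F [ 0.3  0.6 -2.3] grip 17.8 30.0
```

```bash
python3 shift.py '10 0 0 -20 0 | 10 0 0 -30 0 | 10 0 0 -30 0 | 10 0 0 -25 0 | 10 0 0 0 0.1' >/dev/null
python3 shift.py '10 0 0 0 0.12 | 10 0 0 0 0.12 | 10 0 0 0 0.12 | 10 0 0 0 0.12 | 10 0 0 0 0.12' >/dev/null
python3 shift.py '10 0 0 0 0.12 | 10 0 0 0 0.12 | 10 0 0 0 0.12 | 10 0 0 0 0.12 | 10 0 0 0 0.12' >/dev/null
python3 shift.py '10 0 0 0 0.12 | 10 0 0 0 0.12 | 10 0 0 0 0.02 | 10 0 0 0 0 | 10 0 0 0 0' 
python3 to.py 580 -67 200
```

```text
t: 12.5
tcp_pos: [479.5, 274.0, 201.5]
tool_rot: [0.0, 0.999, -0.041, -0.0]
force: [0.4, -0.3, -1.8]
grip_width: 18.0
grasp_force: 30.0
at [479.5 274.  201.5] tooly yaw -94.67 tool delta [127.9 331.7   1.5] q6 2.13 t 12.5 F [ 0.4 -0.3 -1.8] grip 18.0 30.0
```

```bash
python3 shift.py '10 14.5 33 0 0 | 10 14.5 33 0 0 | 10 14.5 33 0 0 | 10 14.5 33 0 0 | 10 14.5 33 0 0' >/dev/null
python3 shift.py '10 14.5 33 0 0 | 10 14.5 33 0 0 | 10 14.5 33 0 0 | 10 14.5 33 0 0 | 10 14.5 33 0 0' >/dev/null
python3 shift.py '10 0 0 0 0 | 10 0 0 0 0 | 10 0 0 0 0 | 10 0 0 0 0 | 10 0 0 0 0' >/dev/null
python3 shift.py '10 0 0 0 0 | 10 0 0 0 0 | 10 0 0 0 0 | 10 0 0 0 0 | 10 0 0 0 0' >/dev/null
python3 to.py 600 -67 180
python3 - <<'E'
from h import *
I=get_image("side")[:,:,::-1].copy(); cv2.imwrite("pics/side5.png",I); s=sensors.state()
c=proj("side",s["tcp_pos"]-[0,0,50])[0]; print(c)
cv2.imwrite("pics/m5.png",crop(I,c,(90,90),6))
E
```

```text
at [596.  -66.9 201.7] tooly yaw -94.87 tool delta [ 4.  -0.3 21.7] q6 1.51 t 14.17 F [ 0.5  0.3 -2.9] grip 18.1 30.0
[332.15134043 199.51830495]
```

View pics/m5.png

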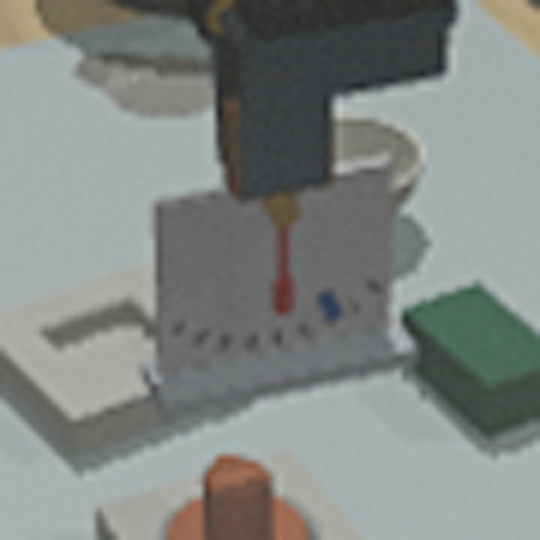

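The dial faces the side camera. In the crop the hub is at (284,208), the red tip at (283,307) and the blue tab at (330,305).

```bash
cat >> h.py <<'E'
def planept(uv,P,yaw):
    "hit ray (side) with vertical dial plane through P whose normal has azimuth yaw; returns (gauge y, z)"
    K,e,M=cam("side"); d=M@(np.linalg.solve(K,[*uv,1.])*[1,-1,-1]); nn=np.array([np.cos(yaw),np.sin(yaw),0])
    h=e+d*((P-e)@nn)/(d@nn); return np.array([(h-P)@[-np.sin(yaw),np.cos(yaw),0],h[2]-P[2]])
def blobs(I):
    "subpixel centroids of red (pointer) and blue (tab) near gauge"
    J=I.astype(float); b=np.clip((J[:,:,0]-J[:,:,2]-25)/30,0,1); r=np.clip((J[:,:,2]-J[:,:,0]-25)/30,0,1)*(J[:,:,2]>1.6*J[:,:,1])
    return r,b
E
python3 - <<'E'
from h import *
s=sensors.state(); yaw=np.radians(-94.9); P=s["tcp_pos"]+8*np.array([np.cos(yaw),np.sin(yaw),0])
f=lambda x,y:planept(np.array([x,y])/6+[287,154]-.42,P,yaw)
hub,tip,mk=f(284,208),f(283,307),f(330,305)
I=cv2.imread("pics/side5.png")[154:244,287:377].astype(float)
b=np.clip((I[:,:,0]-I[:,:,2]-20)/30,0,1); b[:30]=0;b[:,65:]=0
u=cents(b); print("blue",u*6,b.sum()); mk2=planept(u+[287,154],P,yaw)
for n,q in(("tip",tip),("mk",mk),("mk2",mk2)):
    d=q-hub; print(n,q.round(1),d.round(1),np.hypot(*d).round(1),np.arctan2(d[0],-d[1]).round(3))
print(hub, "corners",f(155,205),f(392,170),f(160,410),f(405,355))
E
```

```text
blue [326.45833333 302.54166667] 4.8
tip [  1.1 -60.4] [ -0.7 -46.8] 46.8 -0.014
mk [ 21.3 -64.3] [ 19.5 -50.7] 54.4 0.368
mk2 [ 20.9 -64.2] [ 19.1 -50.7] 54.1 0.361
[  1.75206256 -13.56169056] corners [-51.11059032  -0.33709009] [47.27278417 -6.02133826] [-52.05733255 -97.94595655] [ 54.65397522 -97.30534119]
```

```bash
python3 shift.py '10 8 0 15 0 | 10 0 0 12 0 | 10 0 0 9 0 | 10 0 0 4 0 | 10 0 0 0 0' 
python3 shift.py '10 0 0 2 0 | 10 0 0 0 0 | 10 0 0 0 0' | grep -E 'tcp|force'
python3 shift.py '10 0 0 2 0 | 10 0 0 0 0 | 10 0 0 0 0' | grep -E 'tcp|force'
```

```text
t: 14.63
tcp_pos: [603.0, -67.6, 160.3]
tool_rot: [-0.0, 0.999, -0.043, -0.001]
force: [-0.9, 0.1, -2.8]
grip_width: 18.2
grasp_force: 30.0
tcp_pos: [604.1, -67.8, 160.1]
force: [0.3, -0.8, -2.6]
grasp_force: 30.0
tcp_pos: [604.3, -67.8, 158.1]
force: [0.4, 0.5, 0.0]
grasp_force: 30.0
```

```bash
python3 shift.py '10 0 0 2 0 | 10 0 0 1 0 | 10 0 0 0 0 | 10 0 0 0 0' | grep -E 'tcp|force'
python3 shift.py '10 3 0 0.5 0 | 10 3 0 0.5 0 | 10 0 0 0 0 | 10 0 0 0 0' | grep -E 'tcp|force'
python3 - <<'E'
from h import *
I=get_image("side")[:,:,::-1].copy(); s=sensors.state()
c=proj("side",s["tcp_pos"]-[0,0,50])[0].astype(int); print(c,s["wrist_torque"]); cv2.imwrite("pics/m6.png",crop(I,c,(90,90),6))
E
```

```text
tcp_pos: [604.3, -67.7, 154.9]
force: [0.6, -0.3, 3.4]
grasp_force: 30.0
tcp_pos: [609.9, -68.2, 153.5]
force: [-1.8, 0.1, 4.1]
grasp_force: 30.0
[337 214] [ 0.01937614  0.93842909 -0.02165624]
```

View pics/m6.png

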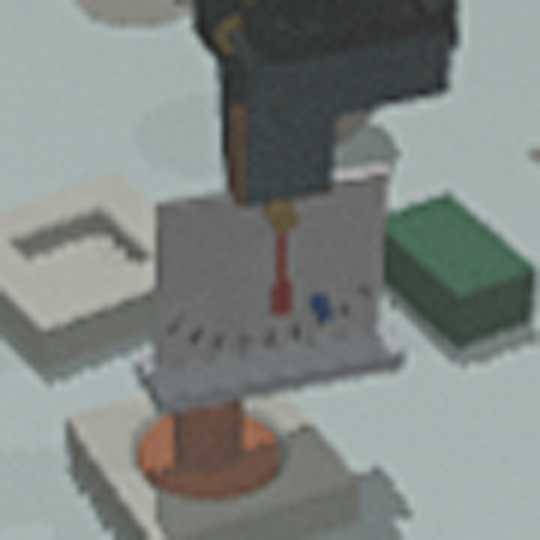

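```bash
cat > meas.py <<'E'
from h import *
I=get_image("side")[:,:,::-1].copy(); s=sensors.state(); J=I.astype(float)
q=s["tool_rot"]; M=R.from_quat(np.r_[q[1:],q[0]]).as_matrix(); yaw=np.arctan2(M[1,1],M[0,1])
P=s["tcp_pos"]+8*M[:,1]*[1,1,0]
cv2.imwrite("pics/last.png",I)
def pts(m):
    yx=np.argwhere(m>0); return np.array([[*planept((x,y),P,yaw),m[y,x]] for y,x in yx])
r=np.clip((J[:,:,2]-J[:,:,1]-25)/25,0,1)*(np.abs(J[:,:,1]-J[:,:,0])<25); b=np.clip((J[:,:,0]-J[:,:,2]-20)/30,0,1)
K=proj("side",P-[0,0,45])[0].astype(int); w=np.zeros(r.shape); w[K[1]-22:K[1]+24,K[0]-32:K[0]+36]=1
out={}
for n,m in(("red",r*w),("blue",b*w)):
    p=pts(m); p=p[(abs(p[:,0])<45)&(p[:,1]<-10)&(p[:,1]>-80)]
    c=(p[:,:2]*p[:,2:]).sum(0)/p[:,2].sum(); sd=np.sqrt((((p[:,:2]-c)**2)*p[:,2:]).sum(0)/p[:,2].sum()); out[n]=c
    print(n,c.round(1),sd.round(1),p[:,2].sum().round(1),end=" | ")
d=out["blue"][0]-out["red"][0]; print("\nxb-xr",d.round(2),"approx angle left",np.arcsin(d/55).round(3))
print("tcp",s["tcp_pos"].round(1),"F",s["force"].round(1),"T",s["wrist_torque"].round(2),"grip",s["grasp_force"].round(1),"t",round(s["t"],2))
E
python3 meas.py
python3 shift.py '10 4 0 1 0 | 10 4 0 1 0 | 10 0 0 0 0 | 10 0 0 0 0' | grep -E 'force'
python3 shift.py '10 0 0 0 0 | 10 0 0 0 0 | 10 0 0 0 0 | 10 0 0 0 0' | grep -E ' force'
python3 meas.py
```

```text
red [ -0.9 -49.2] [ 1.6 10. ] 12.2 | blue [ 16.4 -64.3] [1.9 3.7] 5.4 | 
xb-xr 17.31 approx angle left 0.32
force: [-1.0, 1.0, 3.1]
grasp_force: 30.0
red [ -3.3 -48.7] [ 1.3 10.3] 11.8 | blue [ 10.1 -65.2] [1.8 3.6] 5.0 | 
xb-xr 13.37 approx angle left 0.246Traceback (most recent call last):
  File "meas.py", line 16, in <module>
    print("tcp",s["tcp_pos"].round(1),"F",s["force"].round(1),"T",s["wrist_torque"].round(2),"grip",s["grasp_force"].round(1),"t",round(s["t"],2))
                                                                                                    ^^^^^^^^^^^^^^^^^^^^^^
AttributeError: 'float' object has no attribute 'round'
Traceback (most recent call last):
  File "meas.py", line 16, in <module>
    print("tcp",s["tcp_pos"].round(1),"F",s["force"].round(1),"T",s["wrist_torque"].round(2),"grip",s["grasp_force"].round(1),"t",round(s["t"],2))
                                                                                                    ^^^^^^^^^^^^^^^^^^^^^^
AttributeError: 'float' object has no attribute 'round'
```

```bash
sed -i 's/s\["grasp_force"\].round(1)/round(s["grasp_force"],1)/' meas.py
python3 shift.py '10 4 0 1.4 0 | 10 4 0 1.5 0 | 10 4 0 1.7 0 | 10 0 0 0 0 | 10 0 0 0 0' | grep -E ' ?force'
python3 shift.py '10 0 0 0 0 | 10 0 0 0 0 | 10 0 0 0 0 | 10 0 0 0 0 | 10 0 0 0 0' >/dev/null
python3 meas.py
```

```text
force: [-0.6, 0.2, 4.3]
grasp_force: 30.0
red [ -6.7 -47.3] [ 1.5 10.6] 15.0 | blue [  2.7 -65.4] [1.6 3.6] 5.1 | 
xb-xr 9.46 approx angle left 0.173
tcp [630.  -70.  147.2] F [ 0.9 -0.2  3.3] T [-0.01  0.28  0.04] grip 30.0 t 17.5
```

```bash
python3 shift.py '10 4 0 2.5 0 | 10 4 0 2.2 0 | 10 4 0 2.2 0 | 10 0 0 0 0 | 10 0 0 0 0' | grep -E ' ?force'
python3 shift.py '10 0 0 0 0 | 10 0 0 0 0 | 10 0 0 0 0 | 10 0 0 0 0 | 10 0 0 0 0' >/dev/null
python3 meas.py
```

```text
force: [0.6, -0.4, 4.0]
grasp_force: 30.0
red [-10.4 -47.1] [ 1.7 10.3] 14.0 | blue [ -6.  -67.5] [1.4 2.7] 3.7 | 
xb-xr 4.4 approx angle left 0.08
tcp [642.  -71.  140.3] F [ 2.1 -0.8  3.6] T [0.01 0.03 0.01] grip 30.0 t 18.38
```

```bash
python3 shift.py '10 4 0 2.5 0 | 10 3 0 2 0 | 10 2 0 1.5 0 | 10 0 0 0 0 | 10 0 0 0 0' | grep -E ' ?force'
python3 shift.py '10 0 0 0 0 | 10 0 0 0 0 | 10 0 0 0 0 | 10 0 0 0 0 | 10 0 0 0 0' >/dev/null
python3 meas.py
```

```text
force: [0.5, 0.5, 6.0]
grasp_force: 30.0
red [-13.1 -47.3] [1.8 9.4] 13.0 | blue [-13.  -67.7] [1.9 2.5] 3.7 | 
xb-xr 0.11 approx angle left 0.002
tcp [650.7 -71.7 134.2] F [0.4 0.2 5.3] T [0.04 0.5  0.01] grip 30.0 t 19.27
```

```bash
python3 shift.py '10 0 0 -9 0 | 10 0 0 -9 0 | 10 -9 0 0 0 | 10 -9 0 0 0 | 10 0 0 0 0' | grep -E ' ?force'
python3 meas.py
python3 shift.py '10 0 0 3 0 | 10 0 0 2 0 | 10 0 0 1 0 | 10 0 0 0 0 | 10 0 0 0 0' | grep -E ' ?force|tcp'
python3 shift.py '10 0 0 1 0 | 10 0 0 0 0 | 10 0 0 0 0' | grep -E ' ?force|tcp'
```

```text
force: [0.0, -0.2, -2.3]
grasp_force: 30.0
red [-16.  -46.3] [1.5 9.5] 12.9 | blue [-13.7 -67.3] [1.5 2.5] 4.0 | 
xb-xr 2.28 approx angle left 0.041
tcp [631.3 -70.  151.7] F [ 0.5  0.8 -2.8] T [-0.01  0.13 -0.01] grip 30.0 t 19.73
tcp_pos: [633.0, -70.2, 146.0]
force: [0.8, 0.8, 0.1]
grasp_force: 30.0
tcp_pos: [633.1, -70.2, 145.3]
force: [-0.5, 0.0, 1.2]
grasp_force: 30.0
```

```bash
for i in 1 2; do :; done
python3 shift.py '10 0 0 0.5 0 | 10 0 0 0 0 | 10 0 0 0 0 | 10 0 0 0 0 | 10 0 0 0 0' >/dev/null
python3 shift.py '10 0 0 0 0 | 10 0 0 0 0 | 10 0 0 0 0 | 10 0 0 0 0 | 10 0 0 0 0' >/dev/null
python3 shift.py '10 0 0 0 0 | 10 0 0 0 0 | 10 0 0 0 0 | 10 0 0 0 0 | 10 0 0 0 0' >/dev/null
python3 meas.py
python3 - <<'E'
from h import *
I=cv2.imread("pics/last.png"); cv2.imwrite("pics/m7.png",crop(I,proj("side",sensors.state()["tcp_pos"]-[0,0,60])[0],(90,90),6))
E
```

```text
red [-12.5 -47. ] [1.6 9.4] 12.1 | blue [-13.  -67.4] [1.6 2.4] 3.5 | 
xb-xr -0.44 approx angle left -0.008
tcp [632.9 -70.2 144.7] F [ 1.8 -0.  -0.1] T [ 0.02 -0.03 -0.04] grip 30.0 t 21.7
```

View pics/m7.png

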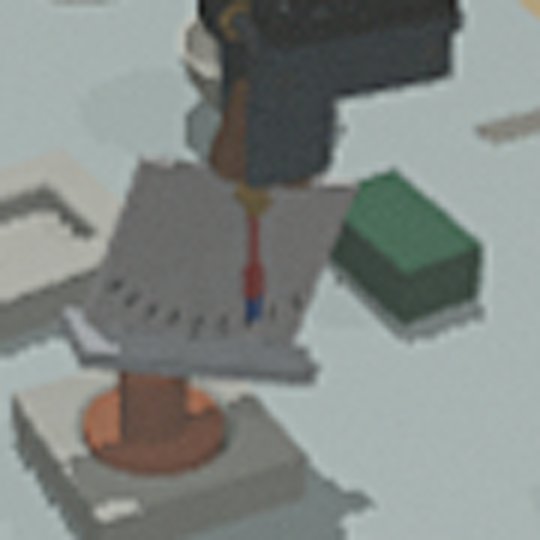

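```bash
python3 shift.py '10 0 0 1 0 | 10 0 0 0 0 | 10 0 0 0 0 | 10 0 0 0 0 | 10 0 0 0 0' | grep ' \?force'
python3 shift.py '10 0 0 0 0 | 10 0 0 0 0 | 10 0 0 0 0 | 10 0 0 0 0 | 10 0 0 0 0' | grep ' \?force'
python3 shift.py '10 0 0 0 0 | 10 0 0 0 0 | 10 0 0 0 0 | 10 0 0 0 0 | 10 0 0 0 0' | grep ' \?force'
python3 meas.py
```

```text
force: [1.2, -1.0, 1.9]
grasp_force: 30.0
force: [1.3, 0.1, 3.0]
grasp_force: 30.0
force: [1.5, 0.9, 2.0]
grasp_force: 30.0
red [-12.3 -47.2] [1.6 9.6] 12.6 | blue [-12.8 -67.6] [1.5 1.9] 3.0 | 
xb-xr -0.45 approx angle left -0.008
tcp [632.9 -70.2 143.7] F [ 1.8 -0.2  2.4] T [ 0.01 -0.01  0.06] grip 30.0 t 23.0
```

Net press is about 5 N and the pointer is steady on the mark, so I'm handing in.

```bash
python3 -c "
from station import bot, sensors, get_image, camera_params
print(bot.finish_job())"
```

```text
the job is handed in; nothing more can be done
None
```

I handed the job in at about 23 s: the stud is down in the round well and released, and the gauge is held on its crown at about 5 N with the pointer about 0.01 rad off the mark; the hand-in returned no verdict.

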